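# Try the hinges of two parts cases and mark the stiff one

### The arm

A 6-joint arm with a two-finger parallel gripper is mounted at the origin on a cart in front of the work surface, level with it; the furniture and walls round the work are solid. World frame = base frame: x ahead of the robot, y to its left, z up, the work surface at z = 0. Lengths are in mm, angles in rad, forces in N, time in s.
With the tool pointing down it reaches from about 400 to 925 mm from the base axis. Payload 12.5 kg.
Tool frame: the origin (TCP) lies at the very end of the fingers, on their centre line; the grasp point (between the pads) lies 19 mm behind it; z points along the fingers, y is the line along which they close (so a half turn about z gives the same grasp; the last joint's range is limited). The gripper opens to 95 mm and grips with 3 to 60 N. Pads are 20 mm wide; open, the fingers measure 119 mm over their backs; the gripper's body (75 mm by 180 mm) begins 59 mm behind the grasp point.
Start: joints at [1.158, 0.491, 1.559, -0, 1.092, -0.106], TCP at [188.741, 595.842, 179.161] pointing down, gripper open.
Joint ranges: [-3.1, 3.1], [-0.84, 2.19], [0.05, 2.79], [-1.13, 4.28], [0.06, 2.93], [-2.69, 2.69]. Speed limits (rad/s): [2.22, 2.22, 2.79, 3.14, 3.14, 3.14].

### API

Orientations are given as a rotation vector (axis times angle).
In Python, from bench import env, imaging, finish_job gives the robot as it stands.
- The arm moves only by the tool carry_out, never from a script. Its argument "commands" is one flat list of numbers, 6 for each row, row after row: the shift along the world's x, y, z each as a share of 0.1 m, from -1 to 1, then the turn, a rotation vector about the world's x, y, z each as a share of 45 degrees, from -1 to 1. A call has 1 to 12 rows; each row is the pose to reach, as a shift and turn from the pose commanded when the call began; what a row does not reach only later rows make up. A row lasts 1/12 s, in which the tool goes at most 41.7 mm and 7.16 degrees, less where a joint would pass 70% of its speed; a pose out of reach is approached as far as the arm can. A call with a number of a shift or a turn outside -1 to 1 is refused whole. A call with a gripper value outside its range is refused whole. "jaw" is the closure, from 0 (fully open) to 1 (shut), set as the call begins (left out, the last holds). The fingers move at their own pace and stop on an object; "grip_force" is the grip in N (left out, the last holds). Time passes only in rows, so rows that repeat a pose let the fingers close. It gives the time, the measured TCP pose, the force, the opening and the grip force at its end, in the units of the state.
- env.get_obs(): the state, without advancing time (a new reading comes with each control period).
- imaging.camera(name): name is "scene" or "top" or "wrist"; returns a dict with "image" (420x560x3 uint8, red, green, blue), "K" (3x3 intrinsics, pixels), "eye" and "attitude" of the camera in the world. Camera axes: x right, y up, looking along -z (the intrinsics and any distortion apply to the point x, -y, -z); pixel columns grow to the right and rows downward; lengths in mm; the calibration is good to about 2 mm. A picture is of the moment at which its call begins. There is no depth.
- finish_job(): hands the job in; it is judged then, once.
The state is a dict: "time": time; "qpos": joint angles; "qvel": joint speeds; "effort": joint torques, N m; "eef_pos": TCP position; "orientation": TCP orientation; "ft_force": force on the tool from outside, world axes, zero at the start; "ft_torque": the same for the moment, N m; "grip_width": finger opening in mm; "grasp_force": force on a finger pad.
Only numpy, scipy, OpenCV 4.12 (cv2) and the standard library are available. Lean on these libraries where they do the work, as an engineer would, in place of code of your own. Each camera call takes 0.05 s, during which the arm holds its last target. There are 200 camera calls.

### The job

Try the lids of the two small green parts cases: lift each lid by its black tab nearly upright and let go. A good lid drops shut by itself, a stiff one stays up. Reject the stiff case by standing the red marker upright inside it, leaving its lid standing open and the good case shut.

Things in the scene. Friction and masses are not known exactly. Their poses are not given: they have to be found in the camera images.
- case_1: one green steel parts case, 100 deep (x) x 110 wide (y) x 46 mm high, fixed to the bench; the two look alike. Origin: centre of its underside, on the bench; its -x is its front, towards the robot (yaw up to 0.4 rad). Walls 3 thick, 36 high; hollow, 94 x 104 mm inside, inner floor 3 mm up. Lid hinge along y at x = +50, z = 36 mm. One case's hinge is stiff, the other's free; trying tells which.
- case_2: the other green steel parts case, 100 deep (x) x 110 wide (y) x 46 mm high, fixed to the bench; the two look alike. Origin: centre of its underside, on the bench; its -x is its front, towards the robot (yaw up to 0.4 rad). Walls 3 thick, 36 high; hollow, 94 x 104 mm inside, inner floor 3 mm up. Lid hinge along y at x = +50, z = 36 mm. One case's hinge is stiff, the other's free; trying tells which.
- tab_1 (a point): grip point on the black lift tab of case_1's lid. The tab is 14 mm wide (case y), 8 thick, and sticks out 35 mm from the lid's front edge; the point is 24 mm out, in mid-thickness: 74 mm in front of the case's centre and 41 mm above the bench with the lid shut. It moves on a 124 mm radius about the hinge. Axes as the case's, turned with the lid.
- tab_2 (a point): grip point on the black lift tab of case_2's lid. The tab is 14 mm wide (case y), 8 thick, and sticks out 35 mm from the lid's front edge; the point is 24 mm out, in mid-thickness: 74 mm in front of the case's centre and 41 mm above the bench with the lid shut. It moves on a 124 mm radius about the hinge. Axes as the case's, turned with the lid.
- lid_1 (a joint): lid of case_1, rad: 0 shut (the start), grows as the tab goes up and back, stop at 1.40 (just short of upright). The lid weighs 0.1 kg. A free lid let go drops shut within a second; a stiff one stays where it is let go (1 to 2 N at the tab move it).
- lid_2 (a joint): lid of case_2, rad: 0 shut (the start), grows as the tab goes up and back, stop at 1.40 (just short of upright). The lid weighs 0.1 kg. A free lid let go drops shut within a second; a stiff one stays where it is let go (1 to 2 N at the tab move it).
- marker: loose red reject marker, 72 mm high, about 0.12 kg: red foot disc 36 mm across and 10 thick, steel stem 12 mm across, red ball 24 mm across on top with its centre 60 mm above the underside; take it by the ball. Origin: centre of the foot's underside; z up its stem. It starts standing on the bench between the cases, nearer the robot.
Not all that is in view belongs to the job. What is shaped like the case_1 but brown or pink is not meant.

How it is judged (in metres and radians):
On the way:
1. the lid of the good case has been lifted at least 50 degrees (value of joint lid_1 above 0.87 rad), for 0.05 s.
At the end, for the whole second after the job is handed in: The red marker stands at rest on the floor inside the stiff case (upright within 14 degrees, foot within 9 mm of that floor); the stiff lid is open more than 46 degrees; the good lid is shut again (within 6 degrees), having been lifted at least 50 degrees (value of joint lid_1 below 0.1 rad and value of joint lid_2 above 0.8 rad and x of marker in the frame of case_2 between -0.047 and 0.047 m and y of marker in the frame of case_2 between -0.052 and 0.052 m and z of marker in the frame of case_2 between -0.005 and 0.012 m and angle between marker's own z axis and vertical below 0.25 rad and linear speed of marker below 0.02 m/s); the robot touches nothing.
It also fails if it takes over 72 s, if anything falls off the work surface, if the arm or the gripper's body presses on something with over 40 N, if the wrist force passes 120 N, or if a joint passes its speed limit or range.

## Working session

There is one attempt and no reset: what is moved stays moved. The work goes in short steps, Python scripts to look and compute and a tool call to move; the robot and the scene stay as the last step left them, time stands still between calls to the robot, and variables do not carry over. Pictures are saved under pics/ and viewed, at most 10 in all, crops included, and the job is handed in when it is done.

Besides the shell and the picture viewer there is one more tool, called after "Request:" as name(argument=value, ...) on one line, values as JSON. carry_out: Moves the arm, as the interface text tells. Its arguments: {"type":"object","properties":{"commands":{"type":"array"},"jaw":{"type":"number"},"grip_force":{"type":"number"}},"required":["commands"]}

```bash
mkdir -p pics; cat > h.py <<'E'
import numpy as np, cv2
from bench import env, imaging
from scipy.spatial.transform import Rotation as R
def att(c):
    a=np.array(c["attitude"],float)
    return a if a.shape==(3,3) else (R.from_rotvec(a).as_matrix() if a.size==3 else R.from_quat(a).as_matrix())
def ray(c,px,z):
    K=np.array(c["K"]);d=np.linalg.inv(K)@np.array([px[0],px[1],1.]);d=att(c)@np.array([d[0],-d[1],-d[2]])
    e=np.array(c["eye"],float);return e+d*(z-e[2])/d[2]
def proj(c,p):
    q=att(c).T@(np.array(p,float)-np.array(c["eye"]));v=np.array(c["K"])@np.array([q[0],-q[1],-q[2]]);return v[:2]/v[2]
def save(c,n,box=None,s=1):
    im=c["image"][:,:,::-1]
    if box: im=im[box[1]:box[3],box[0]:box[2]]
    cv2.imwrite("pics/"+n+".png",cv2.resize(im,None,fx=s,fy=s,interpolation=cv2.INTER_CUBIC))
E
python3 - <<'E'
from h import *
print(env.get_obs())
cs=[imaging.camera(n) for n in("top","scene")]
for c in cs: print({k:v for k,v in c.items() if k!="image"})
save(cs[0],"top");save(cs[1],"scene")
E
```

```text
{'time': 0.0, 'qpos': array([ 1.15841520e+00,  4.91595459e-01,  1.55943611e+00,  2.84345758e-05,
        1.09172365e+00, -1.05602005e-01]), 'qvel': array([ 0.00048352, -0.00109753, -0.00199433, -0.00207329,  0.00127592,
        0.00097943]), 'effort': array([ 3.59441263e-03, -6.12651801e+01, -2.58166891e+01,  6.93629170e-02,
        4.83231072e-02, -8.86212592e-05]), 'eef_pos': array([188.60144229, 595.56722467, 178.5440714 ]), 'orientation': array([-4.79971148e-01, -3.10438483e+00,  1.75491119e-03]), 'ft_force': array([ 0.14635972, -0.29398291, -0.62546429]), 'ft_torque': array([ 0.03473451, -0.02877635,  0.03358687]), 'grasp_force': 0.0, 'grip_width': 95.5991867586487}
{'K': array([[539.05788447,   0.        , 283.90629513],
       [  0.        , 539.05788447, 217.72604487],
       [  0.        ,   0.        ,   1.        ]]), 'eye': array([ 447.24147641, -178.63108641, 1798.67491632]), 'attitude': array([ 0.04550564, -0.05032446, -1.55754204])}
{'K': array([[453.51465638,   0.        , 275.76115225],
       [  0.        , 453.51465638, 214.24935482],
       [  0.        ,   0.        ,   1.        ]]), 'eye': array([-322.65452557, -668.89426643,  847.80709544]), 'attitude': array([ 0.83082163, -0.48092839, -0.96445507])}
```

View pics/top.png

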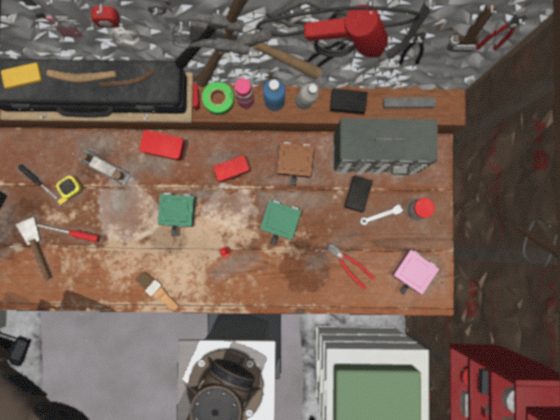

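View pics/scene.png

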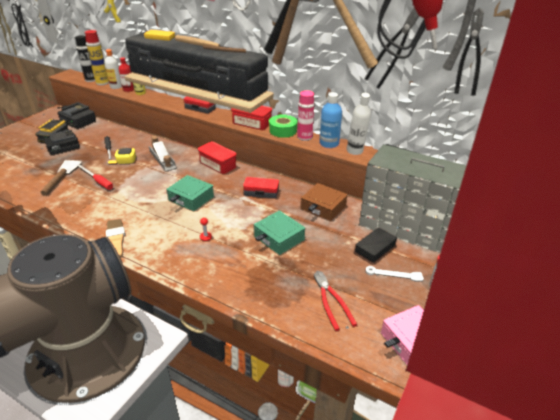

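The top view shows two green cases at (176,210) and (281,219), with tabs at (175,231) and (274,239). The marker is at (225,252). Possible confusions: the brown case (295,159), the pink case (416,271), red boxes (162,145) and (231,168), and a red can (424,208). The choice is the two green cases and the red ball with a stem.

```bash
cat > m.py <<'E'
from h import *
def cases(c,z=46):
    hsv=cv2.cvtColor(c["image"],cv2.COLOR_RGB2HSV)
    m=cv2.inRange(hsv,(65,90,50),(90,255,255)); cs,_=cv2.findContours(m,0,2); out=[]
    for k in sorted(cs,key=cv2.contourArea)[-6:]:
        a=cv2.contourArea(k)
        if a<300: continue
        P=np.array([ray(c,p,z)[:2] for p in k[:,0].astype(float)],np.float32)
        out.append((a,k[:,0].mean(0).round(),cv2.minAreaRect(P)))
    return out
def reds(c,z):
    hsv=cv2.cvtColor(c["image"],cv2.COLOR_RGB2HSV)
    m=cv2.inRange(hsv,(0,150,90),(6,255,255))|cv2.inRange(hsv,(174,150,90),(180,255,255))
    n,_,s,ct=cv2.connectedComponentsWithStats(m); return [(s[i,4],s[i,:4],ct[i].round(1),ray(c,ct[i],z).round()) for i in range(1,n) if s[i,4]>15]
E
python3 - <<'E'
from m import *
t=imaging.camera("top");s=imaging.camera("scene")
for o in cases(t): print(o)
for o in reds(t,60):
    if abs(o[2]-[225,252]).max()<15: print("top",o)
for o in reds(s,60):
    if abs(o[2]-[205,228]).max()<20: print("sc",o, ray(s,o[2],5))
hsv=cv2.cvtColor(t["image"],cv2.COLOR_RGB2HSV)
for x0,y0 in((175,231),(274,239)):
    w=cv2.cvtColor(t["image"],cv2.COLOR_RGB2GRAY)[y0-8:y0+10,x0-9:x0+10]; ys,xs=np.where(w<60); p=(xs.mean()+x0-9,ys.mean()+y0-8); print("tab",p,len(xs),ray(t,p,41).round())
save(t,"c1",(140,180,320,280),4)
E
```

```text
(828.0, array([280., 220.]), ((546.853759765625, -171.2460174560547), (101.89104461669922, 94.87679290771484), 72.24083709716797))
(874.5, array([177., 210.]), ((573.607666015625, 168.30982971191406), (108.30516052246094, 94.76557922363281), 86.78144836425781))
top (np.int32(77), array([220, 247,  10,  10], dtype=int32), array([224.7, 251.7]), array([442.,   6.,  60.]))
sc (np.int32(39), array([201, 218,   7,   7], dtype=int32), array([203.7, 220.9]), array([443.,   9.,  60.])) [495.9666912   55.85303408   5.        ]
sc (np.int32(69), array([200, 232,  12,   9], dtype=int32), array([205.6, 236.9]), array([389., -39.,  60.])) [439.15657036   5.53936058   5.        ]
tab (np.float64(174.16666666666666), np.float64(227.33333333333334)) 6 [519. 174.  41.]
tab (np.float64(275.6), np.float64(236.8)) 5 [ 492. -157.   41.]
```

View pics/c1.png

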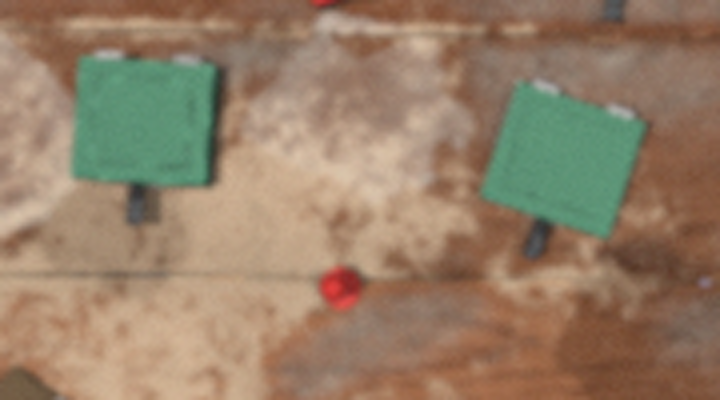

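The crop shows both green lids with their black tabs pointing down-image, at full-frame pixels about (174,231) and (274.5,239), and the red ball at (225,252). The sizes match the given 110 x 100 mm. I'm moving above the left tab.

Request:
carry_out(commands=[0.3,-0.42,0,0,0,0.16,0.62,-0.85,0,0,0,0.32,0.62,-0.85,0,0,0,0.32], jaw=0.5, grip_force=5)

```text
time: 0.45
eef_pos: [251.7, 508.4, 178.8]
orientation: [-0.074, -3.141, 0.002]
ft_force: [0.7, -0.1, 0.2]
grip_width: 80.4
grasp_force: 0.0
```

Request:
carry_out(commands=[0.3,-0.42,0,0,0,0,0.62,-0.85,0,0,0,0,0.62,-0.85,0,0,0,0])

```text
time: 0.7
eef_pos: [314.2, 423.0, 179.1]
orientation: [0.089, 3.14, -0.001]
ft_force: [-0.2, 0.1, 0.4]
grip_width: 60.5
grasp_force: 0.0
```

Request:
carry_out(commands=[0.3,-0.42,0,0,0,0,0.62,-0.85,0,0,0,0,0.62,-0.85,0,0,0,0])

```text
time: 0.95
eef_pos: [376.3, 338.1, 179.2]
orientation: [0.089, 3.14, -0.001]
ft_force: [-0.0, 0.7, -0.3]
grip_width: 48.1
grasp_force: 0.0
```

Request:
carry_out(commands=[0.3,-0.42,0,0,0,0,0.62,-0.85,0,0,0,0,0.62,-0.85,0,0,0,0])

```text
time: 1.2
eef_pos: [438.5, 253.0, 179.2]
orientation: [0.089, 3.14, -0.0]
ft_force: [-0.3, 0.7, 1.0]
grip_width: 47.3
grasp_force: 0.0
```

Request:
carry_out(commands=[0.3,-0.42,-0.2,0,0,0,0.62,-0.85,-0.3,0,0,0,0.62,-0.85,-0.3,0,0,0,0.62,-0.85,-0.3,0,0,0])

```text
time: 1.53
eef_pos: [500.8, 167.3, 147.8]
orientation: [-0.093, -3.139, 0.001]
ft_force: [0.2, 0.2, -0.1]
grip_width: 47.4
grasp_force: 0.0
```

```bash
cat > w.py <<'E'
from m import *
import sys
o=env.get_obs();Rm=R.from_rotvec(o["orientation"]).as_matrix()
print(o["time"],o["eef_pos"].round(1),"toolz",Rm[:,2].round(3),"yang",np.degrees(np.arctan2(Rm[1,1],Rm[0,1])).round(1),o["ft_force"].round(1),o["grip_width"])
E
python3 - <<'E'
from w import *
c=imaging.camera("wrist");save(c,"w1");print(c["eye"])
for o in cases(c): print(o)
for p in ((500,172,41),(526,168,46)): print(proj(c,p))
E
```

```text
1.5333 [500.8 167.3 147.8] toolz [-0.001 -0.001 -1.   ] yang 86.6 [ 0.2  0.2 -0.1] 47.44291459181784
[430.42914607 173.01103571 355.06943415]
(6173.5, array([294., 236.]), ((555.8346557617188, 165.09910583496094), (92.42949676513672, 65.30746459960938), 87.42491912841797))
[284.25002772 191.63563115]
[281.36830344 222.18429076]
```

View pics/w1.png

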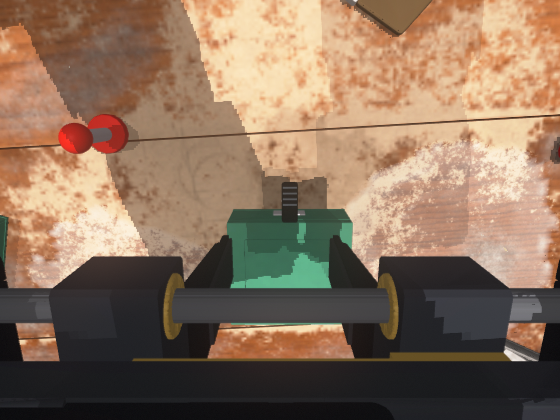

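Wrist view: the tab runs from (290,181) to (290,218) at the front of the green lid, and the marker's ball is at (75,138).

```bash
python3 - <<'E'
from w import *
c=imaging.camera("wrist")
print(ray(c,(290,193),41),ray(c,(290,182),45),ray(c,(228,210),46),ray(c,(352,210),46),ray(c,(75,138),60))
E
```

```text
1.5833 [499.5 169.  148.3] toolz [-0.001 -0.    -1.   ] yang 86.6 [-0.1  0.6 -1.5] 47.76293769026442
[500.38278775 178.59366957  41.        ] [489.88116658 179.03249976  45.        ] [511.24391798 124.09611785  46.        ] [517.41470277 231.40838008  46.        ] [442.02072832  11.48909611  60.        ]
```

Request:
carry_out(commands=[0.01,0.09,-0.3,0,0,0,0.02,0.09,-0.6,0,0,0,0.02,0.09,-0.6,0,0,0,0.02,0.09,-0.6,0,0,0])

```text
time: 1.97
eef_pos: [499.7, 180.6, 89.0]
orientation: [-0.085, -3.138, 0.001]
ft_force: [-0.3, -0.2, 0.1]
grip_width: 47.4
grasp_force: 0.0
```

Request:
carry_out(commands=[0,0,-0.25,0,0,0,0,0,-0.5,0,0,0,0,0,-0.67,0,0,0,0,0,-0.67,0,0,0,0,0,-0.67,0,0,0])

```text
time: 2.38
eef_pos: [501.1, 180.3, 23.5]
orientation: [0.086, 3.14, 0.0]
ft_force: [0.4, 0.0, 0.8]
grip_width: 47.3
grasp_force: 0.0
```

Request:
carry_out(commands=[0,0,0,0,0,0,0,0,0,0,0,0,0,0,0,0,0,0,0,0,0,0,0,0,0,0,0,0,0,0,0,0,0,0,0,0,0,0,0,0,0,0,0,0,0,0,0,0], jaw=1, grip_force=5)

```text
time: 3.05
eef_pos: [500.7, 179.8, 22.2]
orientation: [-0.087, -3.14, -0.0]
ft_force: [0.4, -0.8, 0.2]
grip_width: 2.3
grasp_force: 0.0
```

```bash
python3 - <<'E'
from w import *
print(o["grasp_force"]);c=imaging.camera("wrist");save(c,"w2",(130,100,450,340),2)
E
```

```text
3.05 [500.7 179.8  22.2] toolz [-0.  0. -1.] yang 86.8 [ 0.4 -0.8  0.2] 2.310982809073958
0.0
```

View pics/w2.png

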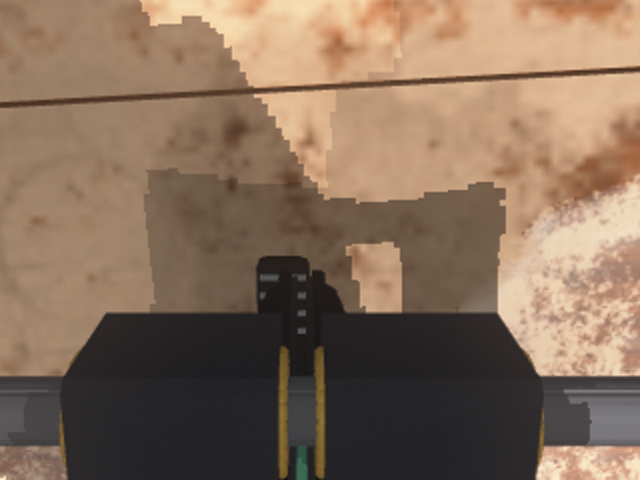

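```bash
python3 - <<'E'
from w import *
c=imaging.camera("wrist")
P=lambda x,y:(np.array([x,y],float)-[130,100])*2
for p in ((490,178,45),(490,171,45),(490,185,45),(501,178,45),(501,180,22),(501,180,41)): print(p,P(*proj(c,p)))
for px in((258,260),(309,260),(283,260)): print(ray(c,(px[0]/2+130,px[1]/2+100),45))
t=imaging.camera("top"); print(proj(t,(490,178,45)),proj(t,(501,178,41)),ray(t,(174.2,235.5),43))
save(t,"t2",(150,190,210,250),8)
s=imaging.camera("scene");save(s,"s2",(140,140,260,230),5)
E
```

```text
3.1 [500.8 179.8  22.1] toolz [-0.  0. -1.] yang 86.8 [-0.2 -0.2  0.7] 0.883263634904793
(490, 178, 45) [286.37174567 254.73415132]
(490, 171, 45) [259.64799085 256.11319783]
(490, 185, 45) [313.12251376 253.35371082]
(501, 178, 45) [288.82363698 294.19550507]
(501, 180, 22) [296.82764168 265.63766418]
(501, 180, 41) [296.44563373 288.46249157]
[491.0433913  170.49617241  45.        ]
[491.76565183 183.83088413  45.        ]
[491.39744403 177.03285948  45.        ]
[172.48920902 236.13397423] [172.82339957 232.79119609] [492.18160558 172.89593256  43.        ]
```

View pics/s2.png

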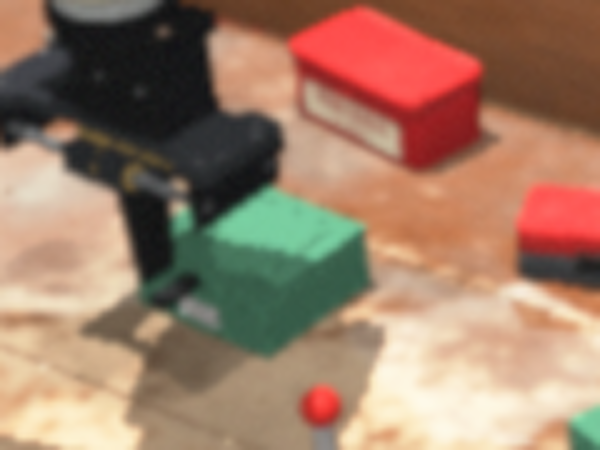

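The scene crop shows the tab at about (175,290) beside the closed fingers. The grip missed, so I'm checking where the tool tip projects in the scene view.

```bash
python3 - <<'E'
from w import *
s=imaging.camera("scene")
P=lambda p:((proj(s,p)-[140,140])*5).round()
for p in ((501,180,22),(491,180,22),(511,180,22),(501,180,41),(490,178,45),(490,171,45),(490,171,37),(501,178,41),(525,171,45)): print(p,P(p))
im=s["image"][140:230,140:260][:,:,::-1][44:70,20:60]
cv2.imwrite("pics/s3.png",cv2.resize(im,None,fx=18,fy=18,interpolation=cv2.INTER_LANCZOS4)*1)
E
```

```text
3.25 [500.7 179.8  22.1] toolz [-0.  0. -1.] yang 86.8 [-0.4  0.5 -0. ] 0.785271360254356
(501, 180, 22) [161. 316.]
(491, 180, 22) [150. 324.]
(511, 180, 22) [171. 308.]
(501, 180, 41) [156. 291.]
(490, 178, 45) [146. 295.]
(490, 171, 45) [155. 299.]
(490, 171, 37) [157. 309.]
(501, 178, 41) [159. 292.]
(525, 171, 45) [192. 271.]
```

View pics/s3.png

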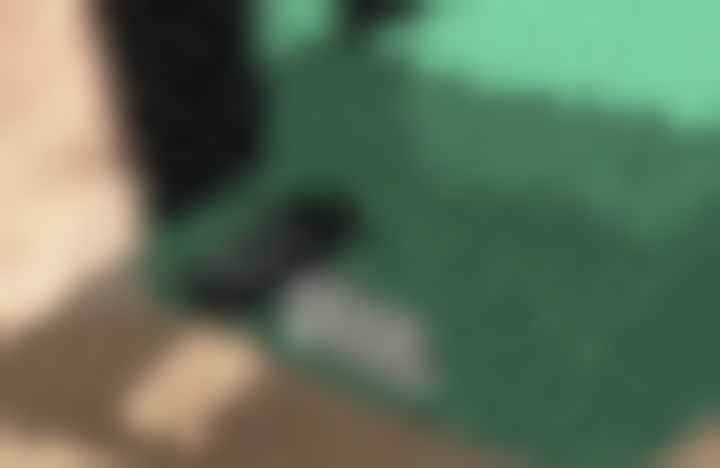

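Request:
carry_out(commands=[0,0,0.3,0,0,0,0,0,0.6,0,0,0,0,0,0.6,0,0,0,0,0,0.6,0,0,0])

```text
time: 3.63
eef_pos: [501.4, 180.0, 83.4]
orientation: [0.087, 3.137, 0.001]
ft_force: [-0.5, -0.1, -0.0]
grip_width: 0.5
grasp_force: 0.0
```

```bash
python3 - <<'E'
from w import *
p=o["eef_pos"]; Rm=R.from_rotvec(o["orientation"]).as_matrix()
A=[]
for n,bx in(("scene",(140,130,220,210)),("wrist",(190,180,350,340))):
    c=imaging.camera(n);im=c["image"][:,:,::-1][bx[1]:bx[3],bx[0]:bx[2]];f=400/(bx[2]-bx[0]);im=cv2.resize(im,(400,400),interpolation=cv2.INTER_CUBIC)
    im=cv2.convertScaleAbs(im,alpha=1.3,beta=30)
    for q,col in((p,(0,0,255)),(p+[-10,0,0],(255,0,0)),(p+[0,0,19],(0,255,255)),(np.array([501,178,41]),(255,0,255)),(np.array([490,178,41]),(255,255,255))):
        u=(proj(c,q)-bx[:2])*f;cv2.circle(im,tuple(int(v) for v in u),3,col,-1)
    A.append(im)
cv2.imwrite("pics/m1.png",np.hstack(A));print(c["K"][0,0])
E
```

```text
3.6333 [501.4 180.   83.4] toolz [ 0.003  0.001 -1.   ] yang 86.8 [-0.5 -0.1 -0. ] 0.5033775178604335
370.25934365541923
```

View pics/m1.png

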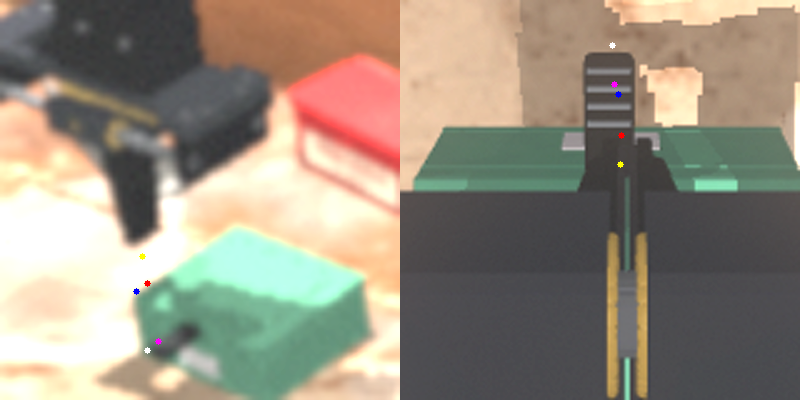

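The montage shows that the visible fingertips sit about 32 mm above the reported TCP in both views: scene crop (138,242) against the predicted (147,283). That explains the miss. The tab is also about 4 mm to -y of the tool midline. I'm reopening and going down with these corrections.

Request:
carry_out(commands=[0.01,-0.04,0,0,0,0,0.01,-0.04,0,0,0,0,0.01,-0.04,0,0,0,0,0.01,-0.04,0,0,0,0,0.01,-0.04,0,0,0,0,0.01,-0.04,-0.2,0,0,0,0.01,-0.04,-0.4,0,0,0,0.01,-0.04,-0.6,0,0,0,0.01,-0.04,-0.75,0,0,0,0.01,-0.04,-0.9,0,0,0,0.01,-0.04,-0.9,0,0,0], jaw=0.5)

```text
time: 4.65
eef_pos: [500.5, 175.6, -10.2]
orientation: [-0.087, -3.137, 0.001]
ft_force: [0.1, -0.5, -1.2]
grip_width: 48.0
grasp_force: 0.0
```

Request:
carry_out(commands=[0,0,0,0,0,0,0,0,0,0,0,0,0,0,0,0,0,0,0,0,0,0,0,0,0,0,0,0,0,0,0,0,0,0,0,0,0,0,0,0,0,0,0,0,0,0,0,0], jaw=1, grip_force=5)

```text
time: 5.32
eef_pos: [501.9, 175.0, -7.4]
orientation: [0.087, 3.14, -0.001]
ft_force: [-0.4, -9.0, 4.6]
grip_width: 14.1
grasp_force: 5.0
```

Request:
carry_out(commands=[0.01,-0.01,0.12,0,0,0,0.035,-0.01,0.245,0,0,0,0.07,-0.01,0.365,0,0,0,0.117,-0.01,0.48,0,0,0,0.176,-0.015,0.59,0,0,0,0.245,-0.02,0.69,0,0,0,0.324,-0.025,0.787,0,0,0,0.412,-0.03,0.874,0,0,0,0.412,-0.03,0.874,0,0,0])

```text
time: 6.07
eef_pos: [544.2, 172.6, 81.1]
orientation: [0.087, 3.138, 0.0]
ft_force: [-1.5, -2.2, 3.4]
grip_width: 13.8
grasp_force: 5.0
```

Request:
carry_out(commands=[0.096,-0.005,0.078,0,0,0,0.2,-0.01,0.146,0,0,0,0.31,-0.02,0.204,0,0,0,0.425,-0.025,0.25,0,0,0,0.544,-0.03,0.284,0,0,0,0.544,-0.03,0.284,0,0,0])

```text
time: 6.57
eef_pos: [598.7, 169.5, 108.3]
orientation: [0.088, 3.139, -0.0]
ft_force: [-0.9, -2.5, 5.6]
grip_width: 13.7
grasp_force: 5.0
```

```bash
python3 - <<'E'
from w import *
for n in("scene","top"):
    c=imaging.camera(n)
    for q in cases(c): print(n,q[0],q[1])
c=imaging.camera("wrist")
for q in cases(c): print(q[0],q[1])
E
```

```text
6.5667 [598.7 169.5 108.3] toolz [ 0.002 -0.    -1.   ] yang 86.8 [-0.9 -2.5  5.6] 13.709863130978203
scene 322.5 [196. 169.]
scene 734.5 [189. 193.]
scene 1133.0 [279. 230.]
top 825.0 [280. 220.]
696.0 [353. 250.]
859.0 [221. 246.]
1848.0 [256. 212.]
```

Still gripping at 13.7 mm, with the lid at about 1.3 rad. I'm opening partly to release it, then comparing areas after a second.

Request:
carry_out(commands=[0,0,0,0,0,0,0,0,0,0,0,0,0,0,0,0,0,0,0,0,0.1,0,0,0,0,0,0.3,0,0,0,0,0,0.5,0,0,0,0,0,0.5,0,0,0,0,0,0.5,0,0,0,0,0,0.5,0,0,0,0,0,0.5,0,0,0,0,0,0.5,0,0,0,0,0,0.5,0,0,0], jaw=0.5)

```text
time: 7.72
eef_pos: [597.1, 169.8, 157.3]
orientation: [-0.087, -3.139, 0.0]
ft_force: [-0.2, 0.5, 0.6]
grip_width: 47.7
grasp_force: 0.0
```

```bash
python3 - <<'E'
from w import *
A=[]
for n in("scene","wrist"):
    c=imaging.camera(n)
    for q in cases(c): print(n,q[0],q[1])
    im=c["image"][:,:,::-1]
    A.append(cv2.resize(im[130:290,130:330] if n=="scene" else im,(400,320)))
cv2.imwrite("pics/m2.png",np.hstack(A))
E
```

```text
7.7167 [597.1 169.8 157.3] toolz [-0.001 -0.    -1.   ] yang 86.8 [-0.2  0.5  0.6] 47.72259211430037
scene 302.0 [196. 169.]
scene 733.0 [189. 193.]
scene 1137.0 [279. 231.]
wrist 1236.5 [248. 204.]
```

View pics/m2.png

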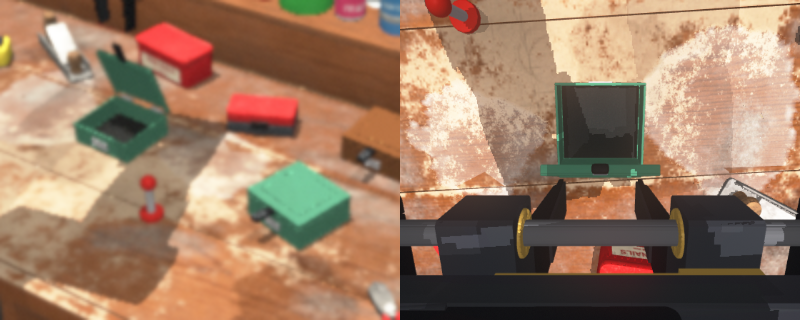

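The lid of the left case stays up (scene part at (130,80)), so the left case is the stiff one. Next is the right case's lid.

Request:
carry_out(commands=[0,0,0.2,0,0,0,-0.15,-0.4,0.2,0,0,0,-0.3,-0.8,0.2,0,0,0])

```text
time: 8.07
eef_pos: [568.1, 92.2, 178.2]
orientation: [0.082, 3.139, 0.0]
ft_force: [0.6, -1.4, 0.1]
grip_width: 47.6
grasp_force: 0.0
```

Request:
carry_out(commands=[-0.15,-0.4,0,0,0,-0.16,-0.3,-0.8,0,0,0,-0.324,-0.3,-0.8,0,0,0,-0.324])

```text
time: 8.32
eef_pos: [536.0, 7.2, 178.0]
orientation: [-0.502, -3.1, 0.001]
ft_force: [-0.6, 0.2, -0.2]
grip_width: 47.3
grasp_force: 0.0
```

Request:
carry_out(commands=[-0.15,-0.4,0,0,0,0,-0.3,-0.8,0,0,0,0,-0.3,-0.8,0,0,0,0])

```text
time: 8.57
eef_pos: [506.4, -72.4, 177.9]
orientation: [-0.489, -3.103, 0.001]
ft_force: [-0.2, -0.1, -0.2]
grip_width: 48.0
grasp_force: 0.0
```

Request:
carry_out(commands=[-0.15,-0.4,-0.1,0,0,0,-0.3,-0.78,-0.3,0,0,0,-0.3,-0.78,-0.3,0,0,0,-0.3,-0.78,-0.3,0,0,0])

```text
time: 8.9
eef_pos: [477.2, -147.4, 147.1]
orientation: [-0.489, -3.101, -0.001]
ft_force: [0.1, 0.6, 0.1]
grip_width: 47.5
grasp_force: 0.0
```

```bash
python3 - <<'E'
from w import *
c=imaging.camera("wrist");t=imaging.camera("top")
print("top tab",ray(t,(274.5,239.2),43))
im=c["image"]
for q in cases(c): print(q)
hsv=cv2.cvtColor(im,cv2.COLOR_RGB2HSV);m=cv2.inRange(hsv,(65,90,50),(90,255,255))
rows=np.where(m.sum(1)>255*60)[0];r0=rows[0];print("first green row",r0)
d=cv2.inRange(cv2.cvtColor(im,cv2.COLOR_RGB2GRAY),0,60)
n,_,s,ct=cv2.connectedComponentsWithStats(d)
for i in range(1,n):
    if s[i,4]>60: print(s[i],ct[i].round(1),ray(c,ct[i],45).round(1))
save(c,"w3")
for o in reds(c,60):print(o)
E
```

```text
8.9 [ 477.2 -147.4  147.1] toolz [-0.002  0.001 -1.   ] yang 72.1 [0.1 0.6 0.1] 47.47915409087368
top tab [ 484.29164709 -153.61899122   43.        ]
(6265.5, array([267., 233.]), ((526.5059204101562, -167.65390014648438), (103.45113372802734, 66.5568618774414), 72.15414428710938))
first green row 221
[270 183  16  41 518] [277.5 204.7] [ 485.5 -151.3   45. ]
[ 176  235   57   56 1709] [213.2 268.5] [ 524.3 -224.9   45. ]
[ 329  235   49   54 1628] [347.1 268.1] [ 561.  -109.7   45. ]
[  0 257  36  34 214] [  5.9 279.8] [ 476.9 -408.6   45. ]
[    0   256   560   164 47120] [236.6 367.7] [ 629.3 -239.8   45. ]
[  342   257   176   101 11773] [438.4 309.1] [626.9 -39.6  45. ]
[533 260  27  32 168] [553.6 282.6] [632.6  66.   45. ]
(np.int32(1879), array([414,  76,  69,  42], dtype=int32), array([447.1,  95.5]), array([440.,  -0.,  60.]))
(np.int32(679), array([  0, 168,  52,  40], dtype=int32), array([ 22. , 189.6]), array([ 406., -344.,   60.]))
(np.int32(432), array([  0, 207,  41,  18], dtype=int32), array([ 17.2, 215.7]), array([ 425., -358.,   60.]))
(np.int32(1046), array([503, 323,  38,  39], dtype=int32), array([520.2, 344.6]), array([675.,  20.,  60.]))
```

View pics/w3.png

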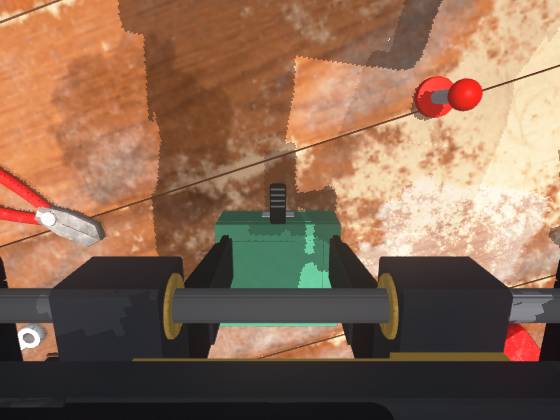

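Wrist view: the right tab is at col 277.5, rows 183–219, and the finger midline is at about col 281. The marker's ball is at (465,95). I'm correcting by about (+2,-4) mm and going down to the same reported height of -8.

Request:
carry_out(commands=[0.02,-0.04,-0.3,0,0,0,0.02,-0.04,-0.6,0,0,0,0.02,-0.04,-0.8,0,0,0,0.02,-0.04,-0.8,0,0,0])

```text
time: 9.33
eef_pos: [479.4, -148.2, 65.4]
orientation: [-0.482, -3.1, -0.002]
ft_force: [-0.5, 0.7, -0.7]
grip_width: 47.4
grasp_force: 0.0
```

Request:
carry_out(commands=[0,0,-0.2,0,0,0,0,0,-0.4,0,0,0,0,0,-0.6,0,0,0,0,0,-0.75,0,0,0,0,0,-0.75,0,0,0,0,0,-0.75,0,0,0])

```text
time: 9.83
eef_pos: [480.9, -149.6, -6.2]
orientation: [0.483, 3.104, 0.0]
ft_force: [0.6, 0.4, 0.3]
grip_width: 47.4
grasp_force: 0.0
```

Request:
carry_out(commands=[0,0,0,0,0,0,0,0,0,0,0,0,0,0,0,0,0,0,0,0,0,0,0,0,0,0,0,0,0,0,0,0,0,0,0,0,0,0,0,0,0,0,0,0,0,0,0,0], jaw=1, grip_force=5)

```text
time: 10.5
eef_pos: [480.0, -150.9, -6.8]
orientation: [0.485, 3.104, -0.001]
ft_force: [-2.8, -5.2, 3.4]
grip_width: 13.8
grasp_force: 5.0
```

Request:
carry_out(commands=[0.01,-0.003,0.12,0,0,0,0.033,-0.011,0.245,0,0,0,0.067,-0.021,0.365,0,0,0,0.111,-0.036,0.48,0,0,0,0.168,-0.054,0.59,0,0,0,0.233,-0.075,0.69,0,0,0,0.308,-0.099,0.787,0,0,0,0.392,-0.126,0.874,0,0,0,0.392,-0.126,0.874,0,0,0])

```text
time: 11.25
eef_pos: [520.6, -163.9, 81.9]
orientation: [0.485, 3.102, -0.002]
ft_force: [-3.1, -5.5, 1.8]
grip_width: 14.0
grasp_force: 5.0
```

Request:
carry_out(commands=[0.091,-0.029,0.078,0,0,0,0.19,-0.061,0.146,0,0,0,0.295,-0.095,0.204,0,0,0,0.405,-0.13,0.25,0,0,0,0.405,-0.13,0.25,0,0,0,0.405,-0.13,0.25,0,0,0])

```text
time: 11.75
eef_pos: [559.5, -176.4, 105.2]
orientation: [-0.485, -3.104, 0.001]
ft_force: [-3.7, -5.6, 2.6]
grip_width: 13.9
grasp_force: 5.0
```

```bash
python3 - <<'E'
from w import *
c=imaging.camera("scene")
for q in cases(c): print(q[0],q[1])
E
```

```text
11.75 [ 559.5 -176.4  105.2] toolz [-0.    -0.001 -1.   ] yang 72.3 [-3.7 -5.6  2.6] 13.881833057938483
316.5 [195. 168.]
725.0 [190. 193.]
1010.0 [278. 232.]
```

Request:
carry_out(commands=[0,0,0,0,0,0,0,0,0,0,0,0,0,0,0,0,0,0,0,0,0.1,0,0,0,0,0,0.3,0,0,0,0,0,0.5,0,0,0,0,0,0.5,0,0,0,0,0,0.5,0,0,0,0,0,0.5,0,0,0,0,0,0.5,0,0,0,0,0,0.5,0,0,0,0,0,0.5,0,0,0], jaw=0.5)

```text
time: 12.8
eef_pos: [559.5, -175.7, 154.7]
orientation: [-0.485, -3.103, -0.001]
ft_force: [-0.1, 0.2, 0.2]
grip_width: 47.8
grasp_force: 0.0
```

```bash
python3 - <<'E'
from w import *
c=imaging.camera("scene")
for q in cases(c): print(q[0],q[1])
E
```

```text
12.8 [ 559.5 -175.7  154.7] toolz [-0.001  0.001 -1.   ] yang 72.2 [-0.1  0.2  0.2] 47.831394476379636
320.0 [195. 169.]
728.5 [190. 193.]
1127.5 [278. 230.]
```

The right lid went up and dropped shut again: the contour area fell to 1010 and came back to 1127. So right is good and left is stiff. Next is the marker, taken with the tool tilted back 15° so the body clears the standing lid.

Request:
carry_out(commands=[-0.26,0.45,0,0,0,0.16,-0.53,0.91,0,0,0,0.324,-0.53,0.91,0,0,0,0.324])

```text
time: 13.1
eef_pos: [504.3, -82.3, 154.8]
orientation: [-0.075, -3.139, -0.002]
ft_force: [0.8, 0.5, 0.4]
grip_width: 47.5
grasp_force: 0.0
```

Request:
carry_out(commands=[-0.26,0.45,0,0,-0.1,0,-0.53,0.91,0,-0.019,-0.25,0,-0.53,0.91,0,-0.019,-0.333,0,-0.53,0.91,0,-0.019,-0.333,0,-0.53,0.91,0,-0.019,-0.333,0])

```text
time: 13.52
eef_pos: [452.9, 7.1, 155.7]
orientation: [0.077, 2.878, -0.011]
ft_force: [0.8, -0.3, 0.2]
grip_width: 47.4
grasp_force: 0.0
```

```bash
cat >> w.py <<'E'
def ball():
    for n in("wrist","scene","top"):
        c=imaging.camera(n);m=cv2.inRange(cv2.cvtColor(c["image"],cv2.COLOR_RGB2HSV),(0,150,90),(6,255,255))|cv2.inRange(cv2.cvtColor(c["image"],cv2.COLOR_RGB2HSV),(174,150,90),(180,255,255))
        n_,L,s,ct=cv2.connectedComponentsWithStats(m)
        for i in range(1,n_):
            q=ray(c,ct[i],60)
            if s[i,4]>15 and np.hypot(*(q[:2]-[442,8]))<60: print(n,s[i],ct[i].round(1),"z60",q.round(1),"z5",ray(c,ct[i],5).round(1))
        if n=="wrist":
            print("grasp px",proj(c,o["eef_pos"]-51*Rm[:,2]).round(1),"tipTCP px",proj(c,o["eef_pos"]-32*Rm[:,2]).round(1)); return_c=c
            k=[x for x in cv2.HoughCircles(m,cv2.HOUGH_GRADIENT,1,20,param1=100,param2=8,minRadius=8,maxRadius=25)[0]] if m.any() else []
            for x in k: print("circ",x.round(1),ray(c,x[:2],60).round(1))
E
python3 - <<'E'
from w import *
ball()
E
```

```text
13.5167 [452.9   7.1 155.7] toolz [ 0.259 -0.014 -0.966] yang 86.9 [ 0.8 -0.3  0.2] 47.437575664049994
wrist [ 264  113   39   58 1525] [283.1 140.8] z60 [431.4  11.8  60. ] z5 [451.2  11.2   5. ]
grasp px [277.2 267.9] tipTCP px [277.6 252.3]
circ [282.5 131.5  18.8] [423.9  11.7  60. ]
circ [282.5 155.5  14.1] [443.7  10.7  60. ]
scene [201 219   6   6  31] [203.7 221.3] z60 [441.1   7.4  60. ] z5 [494.5  54.7   5. ]
```

Request:
carry_out(commands=[0.02,0.01,-0.3,0,0,0,0.025,0.01,-0.6,0,0,0,0.025,0.01,-0.75,0,0,0,0.025,0.01,-0.75,0,0,0])

```text
time: 14.0
eef_pos: [455.7, 6.6, 77.4]
orientation: [0.082, 2.884, -0.01]
ft_force: [0.3, 0.8, 0.7]
grip_width: 47.4
grasp_force: 0.0
```

Request:
carry_out(commands=[0,0,-0.2,0,0,0,0,0,-0.4,0,0,0,0,0,-0.6,0,0,0,0,0,-0.7,0,0,0,0,0,-0.7,0,0,0,0,0,-0.7,0,0,0])

```text
time: 14.5
eef_pos: [457.3, 6.9, 10.9]
orientation: [0.081, 2.879, -0.01]
ft_force: [0.6, 0.1, 0.2]
grip_width: 47.5
grasp_force: 0.0
```

```bash
python3 - <<'E'
from w import *
ball()
E
```

```text
14.5 [457.3   6.9  10.9] toolz [ 0.258 -0.014 -0.966] yang 86.8 [0.6 0.1 0.2] 47.4964021867807
wrist [ 254  177   62   57 2225] [284.4 202.2] z60 [410.1  12.5  60. ] z5 [440.8  11.5   5. ]
wrist [ 260  242   53   46 2014] [285.9 266.1] z60 [443.4  11.6  60. ] z5 [487.8  10.2   5. ]
grasp px [277.2 268. ] tipTCP px [277.5 252.4]
circ [283.5 265.5  23.3] [443.   10.5  60. ]
circ [285.5 214.5  11.8] [416.   12.7  60. ]
scene [200 219   8   6  31] [203.5 221.4] z60 [440.4   7.8  60. ] z5 [493.7  55.    5. ]
```

The ball is at (285,266) in the wrist view, against a predicted grasp pixel on row 268. I'm shifting +1.5 mm in y and closing.

Request:
carry_out(commands=[0,0.015,0,0,0,0,0,0.015,0,0,0,0,0,0.015,0,0,0,0,0,0.015,0,0,0,0,0,0.015,0,0,0,0,0,0.015,0,0,0,0,0,0.015,0,0,0,0,0,0.015,0,0,0,0], jaw=1, grip_force=20)

```text
time: 15.32
eef_pos: [456.6, 8.7, 10.8]
orientation: [0.08, 2.879, -0.011]
ft_force: [0.1, 2.1, 5.3]
grip_width: 22.6
grasp_force: 20.0
```

Request:
carry_out(commands=[0,0,0.1,0,0,0,0,0,0.2,0,0,0,0,0,0.4,0,0,0,0,0,0.6,0,0,0,0,0,0.8,0,0,0,0,0,0.8,0,0,0])

```text
time: 15.82
eef_pos: [457.5, 8.6, 93.3]
orientation: [0.079, 2.875, -0.012]
ft_force: [0.1, 0.1, -1.7]
grip_width: 22.7
grasp_force: 20.0
```

```bash
python3 - <<'E'
from w import *
ball()
E
```

```text
15.8167 [457.5   8.6  93.3] toolz [ 0.262 -0.015 -0.965] yang 86.8 [ 0.1  0.1 -1.7] 22.675061634847935
wrist [ 251  179   62   56 2156] [281.4 203.8] z60 [457.4  10.6  60. ] z5 [488.7   9.1   5. ]
grasp px [277.3 267.9] tipTCP px [277.6 252.3]
circ [279.5 266.5  23.3] [510.6   6.4  60. ]
circ [281.5 213.5  10.3] [465.   10.3  60. ]
scene [198 211  11   7  50] [203.1 214.4] z60 [465.7  28.4  60. ] z5 [520.8  77.1   5. ]
```

Request:
carry_out(commands=[0.14,0.2,0,0,0,0,0.28,0.4,0,0,0,0,0.42,0.61,0,0,0,0,0.56,0.81,0,0,0,0,0.56,0.81,0,0,0,0])

```text
time: 16.38
eef_pos: [514.1, 92.2, 89.2]
orientation: [0.077, 2.88, -0.01]
ft_force: [-0.5, -0.9, -1.2]
grip_width: 22.8
grasp_force: 20.0
```

Request:
carry_out(commands=[0.14,0.2,0,0,0,0,0.28,0.4,0,0,0,0,0.42,0.61,0,0,0,0,0.56,0.81,0,0,0,0,0.56,0.81,0,0,0,0,0.56,0.81,0,0,0,0])

```text
time: 16.88
eef_pos: [567.6, 171.0, 88.7]
orientation: [0.078, 2.882, -0.011]
ft_force: [-0.6, 0.0, -0.6]
grip_width: 22.9
grasp_force: 20.0
```

```bash
python3 - <<'E'
from w import *
c=imaging.camera("wrist")
for z in(36,):
  hsv=cv2.cvtColor(c["image"],cv2.COLOR_RGB2HSV);m=cv2.inRange(hsv,(65,90,40),(90,255,255))
  ys,xs=np.where(m);print(xs.min(),xs.max(),ys.min())
  for r in range(ys.min(),ys.min()+12,3):
    q=np.where(m[r])[0]; print(r,q.min(),q.max(),len(q),ray(c,(q.min(),r),36).round(),ray(c,(q.max(),r),36).round())
E
```

```text
16.8833 [567.6 171.   88.7] toolz [ 0.255 -0.015 -0.967] yang 86.9 [-0.6  0.  -0.6] 22.85360551526148
198 354 121
121 223 250 8 [515. 138.  36.] [516. 155.  36.]Traceback (most recent call last):
  File "<stdin>", line 7, in <module>
    return umr_minimum(a, axis, None, out, keepdims, initial, where)
ValueError: zero-size array to reduction operation minimum which has no identity
```

```bash
python3 - <<'E'
from w import *
c=imaging.camera("wrist")
hsv=cv2.cvtColor(c["image"],cv2.COLOR_RGB2HSV);m=cv2.inRange(hsv,(65,70,40),(90,255,255))
for r in range(115,250,6):
    q=np.where(m[r])[0]
    if len(q)>3: print(r,q.min(),q.max(),len(q),ray(c,(q.min(),r),36).round(),ray(c,(q.max(),r),36).round())
print(proj(c,(526,174,36)),proj(c,(529,174,36)),proj(c,(526,174,0)),proj(c,(521,119,36)),proj(c,(528,229,36)))
E
```

```text
16.9333 [567.2 170.4  88.9] toolz [ 0.255 -0.015 -0.967] yang 86.9 [-0.7 -0.6 -0.3] 22.792595022520814
121 208 330 114 [514. 128.  36.] [518. 206.  36.]
127 205 331 80 [518. 125.  36.] [522. 207.  36.]
133 201 332 132 [522. 122.  36.] [526. 208.  36.]
139 200 349 150 [526. 121.  36.] [531. 219.  36.]
145 200 350 6 [530. 120.  36.] [535. 220.  36.]
151 201 361 7 [534. 120.  36.] [540. 228.  36.]
157 201 360 7 [539. 119.  36.] [544. 227.  36.]
163 202 348 6 [543. 119.  36.] [548. 219.  36.]
169 203 359 6 [548. 119.  36.] [553. 227.  36.]
175 203 359 9 [552. 119.  36.] [558. 227.  36.]
181 204 358 8 [557. 118.  36.] [562. 227.  36.]
187 205 358 7 [561. 118.  36.] [567. 227.  36.]
193 206 357 7 [566. 118.  36.] [572. 226.  36.]
199 206 356 8 [571. 118.  36.] [577. 226.  36.]
205 207 356 11 [576. 118.  36.] [582. 226.  36.]
211 208 355 10 [581. 118.  36.] [587. 226.  36.]
217 208 354 11 [586. 117.  36.] [592. 225.  36.]
223 209 354 10 [592. 117.  36.] [597. 225.  36.]
229 209 354 12 [597. 116.  36.] [603. 226.  36.]
235 210 353 92 [602. 116.  36.] [608. 225.  36.]
241 211 352 85 [608. 116.  36.] [614. 225.  36.]
247 212 351 69 [614. 116.  36.] [619. 224.  36.]
[280.48461849 134.92444858] [280.72616655 139.28539712] [280.5347096  119.11690749] [196.33749534 131.87208146] [364.24080097 133.57470847]
```

The rim matches the prediction (inner front wall at x≈530). Lowering.

Request:
carry_out(commands=[0.01,0,-0.2,0,0,0,0.01,0,-0.4,0,0,0,0.01,0,-0.55,0,0,0,0.01,0,-0.65,0,0,0,0.01,0,-0.7,0,0,0,0.01,0,-0.7,0,0,0,0.01,0,-0.7,0,0,0])

```text
time: 17.57
eef_pos: [569.5, 170.4, 21.0]
orientation: [0.08, 2.879, -0.011]
ft_force: [-0.1, 0.3, -1.6]
grip_width: 22.8
grasp_force: 20.0
```

Request:
carry_out(commands=[0,0,-0.02,0,0,0,0,0,-0.03,0,0,0,0,0,-0.04,0,0,0,0,0,-0.04,0,0,0])

```text
time: 17.9
eef_pos: [569.5, 170.7, 16.8]
orientation: [0.08, 2.879, -0.011]
ft_force: [0.3, -0.0, -1.6]
grip_width: 22.9
grasp_force: 20.0
```

Request:
carry_out(commands=[0,0,-0.01,0,0,0,0,0,-0.02,0,0,0,0,0,-0.03,0,0,0,0,0,-0.03,0,0,0])

```text
time: 18.23
eef_pos: [569.8, 170.9, 13.9]
orientation: [0.08, 2.878, -0.01]
ft_force: [-0.8, 0.2, 2.5]
grip_width: 22.6
grasp_force: 20.0
```

The foot has landed (force went from -1.6 to +2.5). I'm releasing and withdrawing along the tool axis.

Request:
carry_out(commands=[0,0,0,0,0,0,0,0,0,0,0,0,0,0,0,0,0,0,0,0,0,0,0,0,0,0,0,0,0,0,0,0,0,0,0,0,-0.05,0,0.2,0,0,0,-0.1,0,0.4,0,0,0,-0.18,0,0.7,0,0,0,-0.26,0,0.97,0,0,0,-0.26,0,0.97,0,0,0], jaw=0.5)

```text
time: 19.15
eef_pos: [544.1, 171.2, 115.2]
orientation: [0.079, 2.873, -0.008]
ft_force: [0.7, -0.1, -0.2]
grip_width: 47.8
grasp_force: 0.0
```

Request:
carry_out(commands=[-0.3,-0.2,0.2,0,0,0,-0.6,-0.4,0.4,0,0,0,-0.9,-0.6,0.5,0,0,0,-0.9,-0.6,0.5,0,0,0])

```text
time: 19.48
eef_pos: [449.2, 108.9, 161.6]
orientation: [0.08, 2.88, -0.011]
ft_force: [0.8, 0.1, 1.0]
grip_width: 47.6
grasp_force: 0.0
```

```bash
python3 - <<'E'
from w import *
for n in("scene","top"):
    c=imaging.camera(n)
    for q in cases(c): print(n,q[0],q[1])
    for q in reds(c,63):
        if np.hypot(*(q[3][:2]-[556,172]))<40: print(n,q, ray(c,q[2],8).round())
    print("pred ball",proj(c,(556,172,63)),"foot",proj(c,(556,172,8)))
c=imaging.camera("wrist")
for q in reds(c,63): print(q[0],q[1],q[2],q[3])
print("pred",proj(c,(556,175,63)),proj(c,(556,175,13)))
E
```

```text
19.4833 [449.2 108.9 161.6] toolz [ 0.258 -0.015 -0.966] yang 86.8 [0.8 0.1 1. ] 47.62663878745776
scene 311.5 [197. 169.]
scene 1133.5 [278. 230.]
scene (np.int32(41), array([181, 181,   7,   7], dtype=int32), array([184.1, 184.4]), array([556., 172.,  63.])) [618. 231.   8.]
pred ball [183.96783702 184.39391436] foot [186.02539104 198.77231744]
top 826.0 [280. 220.]
top (np.int32(114), array([169, 211,  14,  12], dtype=int32), array([175.8, 216.7]), array([552., 165.,  63.])) [556. 176.   8.]
pred ball [173.73531589 215.53521607] foot [177.05120883 216.61186645]
394 [327 223  34  20] [343.9 229.4] [520. 166.  63.]
86 [352 250  13  16] [359.3 256.3] [551. 181.  63.]
876 [207 325  39  34] [226.1 345.4] [667.  39.  63.]
pred [352.75579595 260.78422485] [344.83001146 231.50617624]
```

The ball and foot are at the pixels predicted for an upright marker in the left case. Its lid is unchanged and still open, and the right case matches its original shut outline. Handing in.

```bash
python3 -c "
from bench import finish_job
print(finish_job())"
```

```text
the job is handed in; nothing more can be done
None
```

The job is handed in: the left case was the stiff one and now has the red marker standing upright inside with its lid open, and the right case was good and its lid dropped shut by itself; the last camera check agreed, but no verdict came back.

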